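# Take the pile of optics apart onto their rests

### The arm

A 6-joint arm with a two-finger parallel gripper is mounted at the origin on a cart in front of the work surface, level with it; the furniture and walls round the work are solid. World frame = base frame: x ahead of the robot, y to its left, z up, the work surface at z = 0. Lengths are in mm, angles in rad, forces in N, time in s.
With the tool pointing down it reaches from about 350 to 725 mm from the base axis. Payload 6 kg.
Tool frame: the origin (TCP) lies on the centre line of the jaws, within the pads' length; the fingertips stand 14 mm ahead of it and the grasp point (between the pads) lies 5 mm behind it; z points along the fingers, y is the line along which they close (so a half turn about z gives the same grasp; the last joint's range is limited). The gripper opens to 85 mm and grips with 20 to 120 N. Pads are 22 mm wide; open, the fingers measure 114 mm over their backs; the gripper's body (76 mm by 85 mm) begins 54 mm behind the grasp point. The pads swing forward as they close: fully open they stand 13 mm farther back than shut.
Start: joints at [-0.88, 0.04, 0.085, 0, -1.615, -0.334], TCP at [209.575, -562.186, 245.261] pointing down, gripper open.
Joint ranges: [-2.56, 2.56], [-1.29, 2.01], [-1.08, 1.49], [-3.29, 1.98], [-2.81, -0.18], [-2.99, 2.99]. Speed limits (rad/s): [2.57, 2.57, 3.01, 3.14, 3.14, 3.14].

### API

Orientations are given as a unit quaternion [x, y, z, w].
In Python, from rig import sense, cams, ctrl gives the robot as it stands. The module is installed in compiled form; this text tells all that it offers.
- The arm moves only by the tool play_rows, never from a script. Its argument "motion" is a list that holds one entry, the list of rows, each a list of 6 numbers: the shift along the tool's x, y, z in units of 250 mm (1.0 is 250 mm), then the turn, a rotation vector about the tool's x, y, z in units of 180 degrees (1.0 is 180 degrees). A call has 1 to 5 rows; each row is the pose to reach, as a shift and turn from the pose commanded when the call began, along the tool's axes at that moment, turning the shorter way round; what a row does not reach only later rows make up. A row lasts 1/10 s, in which the tool goes at most 50 mm and 8.59 degrees, less where a joint would pass 70% of its speed; a pose out of reach is approached as far as the arm can. A call with a number of a shift or a turn outside -1 to 1 is refused whole. A call with a gripper value outside its range is refused whole. "fingers" is the opening, from 0 (shut) to 1 (fully open), set as the call begins (left out, the last holds). The fingers move at their own pace and stop on an object; "grip_force" is the grip in N (left out, the last holds). Time passes only in rows, so rows that repeat a pose let the fingers close. It gives the time, the measured TCP pose, the force, the opening and the grip force at its end, in the units of the state.
- sense(): the state, without advancing time (a new reading comes with each control period).
- cams.snapshot(name): name is "side" or "top"; returns a dict with "color" (480x640x3 uint8, red, green, blue), "fov_y" (degrees; the focal length in pixels is half the picture's height over the tangent of half this angle, whatever the lens; pixels are square), "cx", "cy" (the principal point, pixels), "world_from_camera" (4x4, takes a point from camera to world coordinates). Camera axes: x right, y up, looking along -z (the intrinsics and any distortion apply to the point x, -y, -z); pixel columns grow to the right and rows downward; lengths in mm; the calibration is good to about 2 mm. A picture is of the moment at which its call begins. There is no depth.
- ctrl.job_done(): hands the job in; it is judged then, once.
The state is a dict: "time": time; "qpos": joint angles; "qvel": joint speeds; "joint_torque": joint torques, N m; "eef_pos": TCP position; "orientation": TCP orientation; "wrist_force": force on the tool from outside, world axes, zero at the start; "ft_torque": the same for the moment, N m; "finger_gap": opening from 0.0 (shut) to 1.0 (fully open); "finger_force": force on a finger pad.
Only numpy, scipy, OpenCV 4.12 (cv2) and the standard library are available. Lean on these libraries where they do the work, as an engineer would, in place of code of your own. Each camera call takes 0.05 s, during which the arm holds its last target. There are 200 camera calls.

### The job

Somebody has piled up spare optics on the bench: an objective on a white canister on a filter slider on a wafer carrier. Take the pile apart from the top down and set each thing upright or flat in the middle of the parts rest that has its own outline, a little larger than itself (the slider lying along its oblong rest, either way round), finishing with each before you take the next. Let nothing topple, and leave the black canister and the black ring where they are.

Things in the scene. Friction and masses are not known exactly. Their poses are not given: they have to be found in the camera images.
- objective: Spare microscope objective, pale metal with a narrow band, standing on its flange with the narrow nose up: 28 mm across its lower body, tapering in steps towards the nose, 44 mm tall, about 85 g. Origin: centre of its underside, z up. At the start it is the top of the pile. Gripped from above round its widest part, between 8 and 20 mm above its underside, it holds well.
- canister: White (off-white) plain cylindrical screw canister for a lens, upright, 41 mm across, 50 mm tall, about 60 g. Origin: centre of its underside, z up. Second from the top in the pile: it stands on the filter slider and carries the objective.
- slider: Flat black filter slider with two small round filters, lying flat: 26 mm wide (its x axis), 95 mm long (its y axis), 10 mm thick, a narrower thin tab 10 mm long at its -y end, which cannot be gripped. Origin: centre of its underside, z up. It lies across the wafer carrier, overhanging it at both ends. Either end may point either way on its rest. Grip it across the 26 mm width near its middle.
- carrier: Round whitish single-wafer carrier, a closed flat dish with a fixed lid: 64 mm across, 14 mm thick, 60 g. Origin: centre of its underside, z up. It lies on the bench at the bottom of the pile. Grip it across the full 64 mm rim.
- rest_objective: Smallest round flat parts rest: aluminium disc 44 mm across, black mat on its top within a thin grey ring, 6 mm high, no lip, fixed to the bench. Origin: centre of its underside, z up. For the objective.
- rest_canister: Middle-sized round flat parts rest: aluminium disc 57 mm across, black mat on its top within a thin grey ring, 6 mm high, no lip, fixed to the bench. Origin: centre of its underside, z up. For the white canister.
- rest_slider: Oblong flat parts rest: aluminium bar 42 mm wide (x axis), 111 mm long (y axis), 6 mm high, black mat on its top within a thin grey frame, no lip, fixed to the bench. Origin: centre of its underside, z up. For the filter slider.
- rest_carrier: Largest round flat parts rest: aluminium disc 80 mm across, black mat on its top within a thin grey ring, 6 mm high, no lip, fixed to the bench. Origin: centre of its underside, z up. For the wafer carrier.
- black_canister: Bystander: black cylindrical lens canister, 37 mm across, 62 mm tall, loose, standing on the bench near the back of the work area. Not part of the job. Origin: centre of its underside, z up. A fixed controller cabinet 0.2 m tall stands behind the work area, its nearest corner at about x 0.63, y 0.065 m.
- ring: Bystander: black open adapter ring lying flat, 40 mm across, 18 mm high, loose, at the front right of the work area. To the right of the ring (y below about -0.08 m, x from about 0.35 m on) stands a tall fixed microscope: swing the arm round it on the near side. Not part of the job. Origin: centre of its underside, z up.

How it is judged (in metres and radians):
On the way, in this order (a step that is already met when the one before it is completed fails the run):
1. the objective rests, let go, in the middle of its own rest (horizontal distance between objective and rest_objective below 0.012 m and z of objective in the frame of rest_objective between 0.003 and 0.01 m and angle between objective's own z axis and vertical below 0.1 rad and linear speed of objective below 0.02 m/s and contact force between the fingers and objective below 0.1 N), for 0.2 s.
2. the white canister rests, let go, in the middle of its own rest (horizontal distance between canister and rest_canister below 0.012 m and z of canister in the frame of rest_canister between 0.003 and 0.01 m and angle between canister's own z axis and vertical below 0.1 rad and linear speed of canister below 0.02 m/s and contact force between the fingers and canister below 0.1 N), for 0.2 s.
3. the filter slider rests, let go, in the middle of its own rest (horizontal distance between slider and rest_slider below 0.012 m and z of slider in the frame of rest_slider between 0.003 and 0.01 m and angle between slider's own z axis and vertical below 0.1 rad and linear speed of slider below 0.02 m/s and contact force between the fingers and slider below 0.1 N and angle between the y axis of slider and the y axis of rest_slider, either way round below 0.22 rad), for 0.2 s.
4. the wafer carrier rests, let go, in the middle of its own rest (horizontal distance between carrier and rest_carrier below 0.012 m and z of carrier in the frame of rest_carrier between 0.003 and 0.01 m and angle between carrier's own z axis and vertical below 0.1 rad and linear speed of carrier below 0.02 m/s and contact force between the fingers and carrier below 0.1 N), for 0.2 s.
At the end, for the whole second after the job is handed in: Objective, white canister, filter slider and wafer carrier each stand or lie level (within 0.1 rad), released and at rest, on the top of their own rest, the centre within 12 mm of the rest's centre; the slider's length lies within 0.22 rad of the length of its rest, either way round (all of step 1 and all of step 2 and all of step 3 and all of step 4); the robot touches nothing.
It fails at once if the black canister that is not part of the job is pushed more than 20 mm or tipped (distance of black_canister from where it was at the start of the episode above 0.02 m or angle between black_canister's own z axis and vertical above 0.35 rad).
It fails at once if the black ring that is not part of the job is pushed more than 20 mm or tipped (distance of ring from where it was at the start of the episode above 0.02 m or angle between ring's own z axis and vertical above 0.35 rad).
It fails at once if a thing of the pile topples or tips over (angle between any of objective, canister, slider, carrier's own z axis and vertical above 0.6 rad).
It also fails if it takes over 120 s, if anything falls off the work surface, if the arm or the gripper's body presses on something with over 40 N, if the wrist force passes 120 N, or if a joint passes its speed limit or range.

## Working session

There is one attempt and no reset: what is moved stays moved. The work goes in short steps, Python scripts to look and compute and a tool call to move; the robot and the scene stay as the last step left them, time stands still between calls to the robot, and variables do not carry over. Pictures are saved under pics/ and viewed, at most 14 in all, crops included, and the job is handed in when it is done.

Besides the shell and the picture viewer there is one more tool, called after "Emit:" as name(argument=value, ...) on one line, values as JSON. play_rows: Moves the arm, as the interface text tells. Shifts and turns lie within -1 to 1; 1 stands for 250 mm of shift or 180 degrees of turn. Its arguments: {"type":"object","properties":{"motion":{"type":"array","items":{"type":"array","items":{"type":"array","items":{"type":"number","minimum":-1,"maximum":1}}}},"fingers":{"type":"number"},"grip_force":{"type":"number"}},"required":["motion"]}

```bash
mkdir -p pics; ls; python3 - <<'E'
from rig import sense,cams
import cv2,numpy as np
for n in("side","top"):
    s=cams.snapshot(n); cv2.imwrite(f"pics/{n}0.png",s["color"][...,::-1])
    print(n,{k:v for k,v in s.items() if k!="color"})
print(sense())
E
```

```text
pics
side {'fov_y': 50.397520446775616, 'cx': 325.81525804221326, 'cy': 247.18488146263954, 'world_from_camera': array([[-3.96451385e-01,  4.47192399e-01, -8.01776314e-01,
        -2.79711058e+02],
       [-9.17801280e-01, -2.13621215e-01,  3.34674149e-01,
         5.15758187e+02],
       [-2.16126947e-02,  8.68553358e-01,  4.95124183e-01,
         5.51550488e+02],
       [ 0.00000000e+00,  0.00000000e+00,  0.00000000e+00,
         1.00000000e+00]])}
top {'fov_y': 47.35515987054201, 'cx': 313.35032063271774, 'cy': 246.33081733944934, 'world_from_camera': array([[ 2.19678960e-02,  9.97974853e-01, -5.96959347e-02,
         4.49878452e+02],
       [-9.99382735e-01,  2.02831221e-02, -2.86835297e-02,
         1.49446053e+02],
       [-2.74146214e-02,  6.02892032e-02,  9.97804415e-01,
         9.74118181e+02],
       [ 0.00000000e+00,  0.00000000e+00,  0.00000000e+00,
         1.00000000e+00]])}
{'time': 0.1, 'qpos': array([-8.80320993e-01,  4.07322550e-02,  8.39322364e-02, -4.28342689e-04,
       -1.61549527e+00, -3.33715751e-01]), 'qvel': array([ 0.0008001 , -0.00197152,  0.00170267,  0.00245363, -0.00109645,
        0.00083772]), 'joint_torque': array([-5.23979965e-03, -3.69345939e+01,  3.48280478e+01,  6.95167959e+00,
       -4.60468757e-03,  3.93636901e-05]), 'eef_pos': array([ 209.53662851, -561.93493468,  244.39768038]), 'orientation': array([-1.77444514e-01,  9.84130498e-01,  7.58180311e-04, -1.80732021e-04]), 'wrist_force': array([-0.39260466,  0.14437312,  0.07902016]), 'ft_torque': array([ 0.06162821,  0.00962807, -0.01748425]), 'finger_force': 0.0, 'finger_gap': 0.9995348395395004}
```

View pics/side0.png

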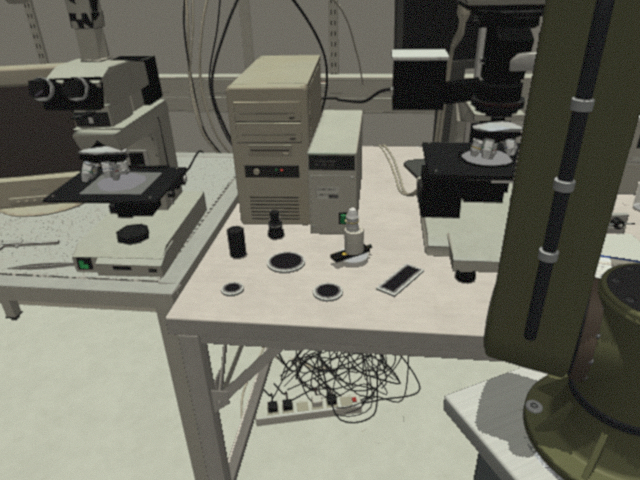

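View pics/top0.png

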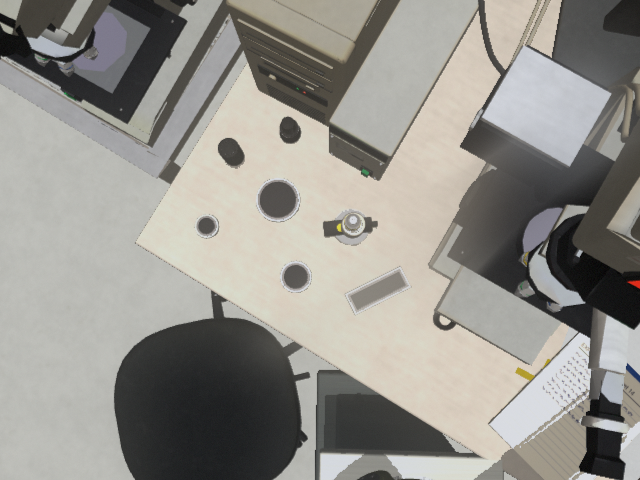

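```bash
cat > h.py <<'E'
import numpy as np,cv2
from rig import sense,cams
from scipy.spatial.transform import Rotation as R
CAL={}
def snap(n,f=None):
    s=cams.snapshot(n); 
    if f: cv2.imwrite(f,s["color"][...,::-1])
    return s
def crop(s,x0,y0,w,h,k,f):
    cv2.imwrite(f,cv2.resize(s["color"][y0:y0+h,x0:x0+w,::-1],None,fx=k,fy=k,interpolation=cv2.INTER_CUBIC))
def ray(s,u,v):
    f=240/np.tan(np.radians(s["fov_y"]/2)); M=s["world_from_camera"]
    d=M[:3,:3]@np.array([(u-s["cx"])/f,-(v-s["cy"])/f,-1]); return M[:3,3],d/np.linalg.norm(d)
def atz(s,u,v,z):
    o,d=ray(s,u,v); return o+d*(z-o[2])/d[2]
def proj(s,p):
    f=240/np.tan(np.radians(s["fov_y"]/2)); M=s["world_from_camera"]
    c=M[:3,:3].T@(np.asarray(p,float)-M[:3,3]); return np.array([s["cx"]-f*c[0]/c[2],s["cy"]+f*c[1]/c[2]])
def tri(s1,p1,s2,p2):
    o1,a=ray(s1,*p1);o2,b=ray(s2,*p2)
    t=np.linalg.lstsq(np.c_[a,-b],o2-o1,rcond=None)[0]
    q1,q2=o1+a*t[0],o2+b*t[1]; return (q1+q2)/2,np.linalg.norm(q1-q2)
E
python3 - <<'E'
from h import *
crop(snap("top"),195,130,265,200,3,"pics/t1.png")
crop(snap("side"),215,195,220,115,3.6,"pics/s1.png")
E
```

```text
(no output)
```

View pics/t1.png

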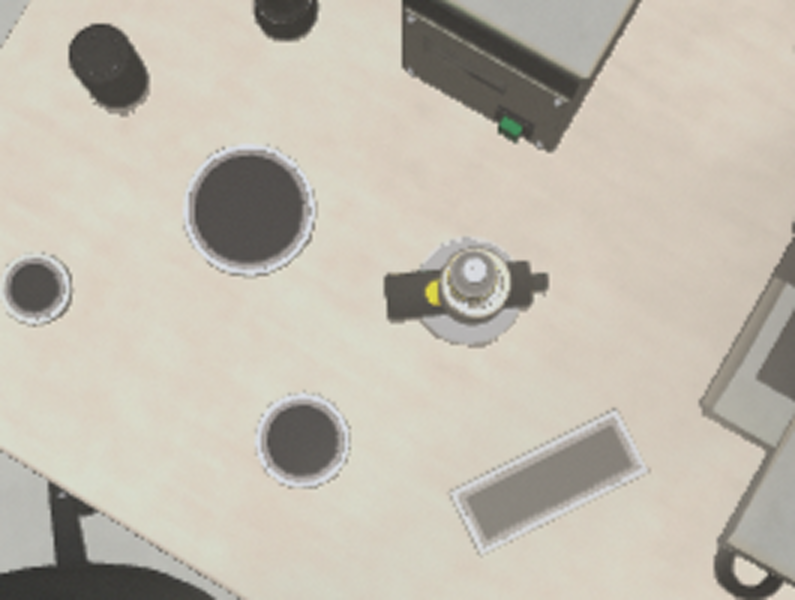

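View pics/s1.png

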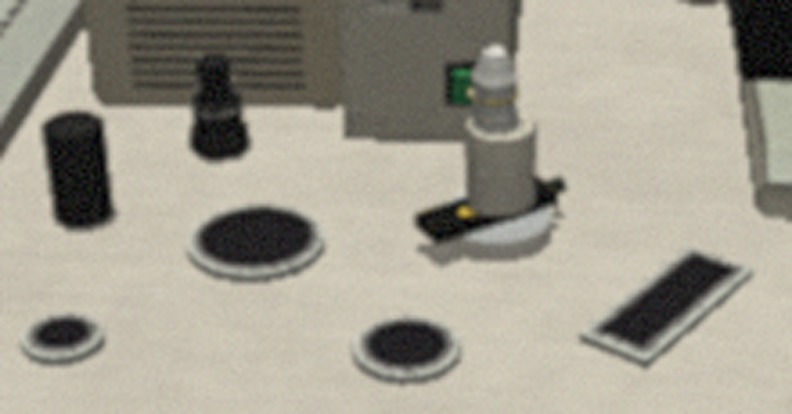

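```bash
cat > m1.py <<'E'
from h import *
T,S=snap("top"),snap("side")
ct=lambda p:((p[0]+.5)/3-.5+195,(p[1]+.5)/3-.5+130)
cs=lambda p:((p[0]+.5)/3.6-.5+215,(p[1]+.5)/3.6-.5+195)
np.set_printoptions(precision=1,suppress=True)
for n,a,b in [("rest_obj",(36.5,288),(63.5,333)),("rest_can",(302.5,440),(407,344)),("rest_car",(248.5,209),(257,237)),("rsl c",(549,480),(667,305)),
 ("nose",(475,270),(494,51)),("cantop",(476,286),(501,127)),("slL nearcorner",(388,320),(440,237)),("slL far",(385,276),(417,216))]:
    p,e=tri(T,ct(a),S,cs(b)); print(n,p,"gap",round(e,1), "top@6",atz(T,*ct(a),6)[:2],"side@6",atz(S,*cs(b),6)[:2])
print("nose@128",atz(T,*ct((475,270)),118)[:2],atz(S,*cs((494,51)),118)[:2])
print("can@74",atz(T,*ct((476,286)),74)[:2],atz(S,*cs((501,127)),74)[:2])
print("slider",[atz(T,*ct(q),24)[:2] for q in((385,276),(388,320),(531,304),(527,261),(548,282))])
print("rest sl",[atz(T,*ct(q),6)[:2] for q in((616,409),(648,468),(482,553),(450,491))])
print("carrier",[atz(T,*ct(q),z)[:2] for q,z in(((470,346),14),((475,237),14),((418,300),14),((523,292),14))])
print("ring",atz(T,444,319,18)[:2])
E
python3 m1.py
```

```text
rest_obj [541.2 369.1   4.6] gap 0.7 top@6 [540.9 368.4] side@6 [539.3 369.8]
rest_can [454.  207.8   4.6] gap 0.1 top@6 [454.  207.7] side@6 [452.2 208.6]
rest_car [590.6 243.    4.6] gap 0.5 top@6 [590.5 243.1] side@6 [588.3 243.5]
rsl c [433.9  62.3   0.2] gap 0.8 top@6 [433.8  62.5] side@6 [426.5  67.4]
nose [544.7 113.1 115.7] gap 1.0 top@6 [556.6 108. ] side@6 [752.4  12.3]
cantop [541.  110.4  69.5] gap 0.9 top@6 [547.1 107.2] side@6 [649.4  57.4]
slL nearcorner [524.5 157.7  18.6] gap 2.0 top@6 [525.9 158.8] side@6 [543.  148.4]
slL far [550.3 160.2  19.2] gap 1.6 top@6 [552.  161.1] side@6 [570.4 150.7]
nose@128 [544.3 112.8] [540.5 115.7]
can@74 [540.3 110.2] [533.6 114.5]
slider [array([550.1, 160.9]), array([524.5, 158.6]), array([535.5,  76. ]), array([560.4,  78.7]), array([548.4,  66.4])]
rest sl [array([476.2,  23.9]), array([442.1,   4.8]), array([390.3, 100.9]), array([426. , 120.3])]
carrier [array([511. , 110.4]), array([575.2, 108.6]), array([537.4, 141.4]), array([543.3,  80. ])]
ring [386.1 -51.3]
```

```bash
cat >> h.py <<'E'
def go(x,y,z,yaw):
    "numbers for play_rows to reach world x,y,z with tool y line at yaw (deg), tool straight down"
    s=sense(); r0=R.from_quat(s["orientation"])
    a=np.radians(yaw); best=None
    for b in(a,a+np.pi):
        yv=np.array([np.cos(b),np.sin(b),0]); zv=np.array([0,0,-1.]); m=np.c_[np.cross(yv,zv),yv,zv]
        d=(r0.inv()*R.from_matrix(m)).as_rotvec()
        if best is None or np.linalg.norm(d)<np.linalg.norm(best): best=d
    p=r0.inv().apply(np.array([x,y,z])-s["eef_pos"])
    print("t",round(s["time"],1),"pos",np.round(s["eef_pos"],1),"shift",np.round(p/250,4),"turn",np.round(best/np.pi,4),"q",np.round(s["qpos"],2),"gap",round(s["finger_gap"],3),"F",np.round(s["wrist_force"],1))
E
python3 -c "
from h import *
go(130,-345,330,-69.6);go(270,-190,330,-69.6);go(290,-40,330,-69.6)"
```

```text
t 0.3 pos [ 209.5 -562.1  244.9] shift [-0.0051  0.9251 -0.3397] turn [ 0.0002 -0.      0.0002] q [-0.88  0.04  0.08 -0.   -1.62 -0.33] gap 1.0 F [-0.3  0.7  0.3]
t 0.3 pos [ 209.5 -562.1  244.9] shift [-0.7464  1.3104 -0.3395] turn [ 0.0002 -0.      0.0002] q [-0.88  0.04  0.08 -0.   -1.62 -0.33] gap 1.0 F [-0.3  0.7  0.3]
t 0.3 pos [ 209.5 -562.1  244.9] shift [-1.0309  1.8447 -0.3391] turn [ 0.0002 -0.      0.0002] q [-0.88  0.04  0.08 -0.   -1.62 -0.33] gap 1.0 F [-0.3  0.7  0.3]
```

Emit:
play_rows(motion=[[[0, 0.2, -0.2, 0, 0, 0], [0, 0.4, -0.34, 0, 0, 0], [0, 0.6, -0.34, 0, 0, 0], [0, 0.8, -0.34, 0, 0, 0], [0, 0.92, -0.34, 0, 0, 0]]])

```text
time: 0.8
eef_pos: [130.6, -351.7, 330.4]
orientation: [-0.177, 0.984, -0.0, 0.0]
wrist_force: [1.9, 1.3, 1.5]
finger_gap: 1.003
finger_force: 0.0
```

```bash
python3 -c "
from h import *
go(220,-190,330,-45);go(270,-40,330,-20)"
```

```text
t 0.8 pos [ 130.6 -351.7  330.4] shift [-0.5605  0.4816  0.0015] turn [-3.000e-04  1.000e-04 -1.367e-01] q [-0.66 -0.54 -0.23  0.   -1.88 -0.55] gap 1.003 F [1.9 1.3 1.5]
t 0.8 pos [ 130.6 -351.7  330.4] shift [-0.957   0.9743  0.0013] turn [-0.0003  0.     -0.2756] q [-0.66 -0.54 -0.23  0.   -1.88 -0.55] gap 1.003 F [1.9 1.3 1.5]
```

Emit:
play_rows(motion=[[[-0.14, 0.12, 0, 0, 0, -0.03], [-0.28, 0.24, 0, 0, 0, -0.07], [-0.42, 0.36, 0, 0, 0, -0.1], [-0.56, 0.48, 0, 0, 0, -0.136], [-0.56, 0.48, 0, 0, 0, -0.136]]])

```text
time: 1.3
eef_pos: [223.9, -186.9, 329.9]
orientation: [-0.391, 0.921, 0.0, 0.001]
wrist_force: [1.1, -1.1, 0.6]
finger_gap: 1.002
finger_force: 0.0
```

```bash
python3 -c "
from h import *
go(280,-40,330,-15);go(330,60,250,7)"
```

```text
t 1.3 pos [ 223.9 -186.9  329.9] shift [-0.5787  0.2469  0.001 ] turn [-0.0005  0.0008 -0.1612] q [ 0.04 -0.8  -0.37 -0.   -2.   -0.81] gap 1.002 F [ 1.1 -1.1  0.6]
t 1.3 pos [ 223.9 -186.9  329.9] shift [-1.0044  0.3812  0.3222] turn [-0.0006  0.0007 -0.2834] q [ 0.04 -0.8  -0.37 -0.   -2.   -0.81] gap 1.002 F [ 1.1 -1.1  0.6]
```

Emit:
play_rows(motion=[[[-0.15, 0.06, 0, 0, 0, -0.04], [-0.29, 0.12, 0, 0, 0, -0.08], [-0.44, 0.18, 0, 0, 0, -0.12], [-0.58, 0.25, 0, 0, 0, -0.16], [-0.58, 0.25, 0, 0, 0, -0.16]]])

```text
time: 1.8
eef_pos: [280.2, -41.6, 329.1]
orientation: [-0.604, 0.797, 0.001, -0.001]
wrist_force: [0.4, -0.8, 0.5]
finger_gap: 1.002
finger_force: 0.0
```

```bash
python3 -c "
from h import *
go(350,50,260,7);go(440,112,220,7)"
```

```text
t 1.8 pos [280.2 -41.6 329.1] shift [-0.4284 -0.1705  0.276 ] turn [ 6.000e-04  1.000e-04 -1.259e-01] q [ 0.62 -0.82 -0.38 -0.   -2.02 -0.89] gap 1.002 F [ 0.4 -0.8  0.5]
t 1.8 pos [280.2 -41.6 329.1] shift [-0.7644 -0.4504  0.4355] turn [ 6.000e-04  1.000e-04 -1.259e-01] q [ 0.62 -0.82 -0.38 -0.   -2.02 -0.89] gap 1.002 F [ 0.4 -0.8  0.5]
```

Emit:
play_rows(motion=[[[-0.18, -0.08, 0.1, 0, 0, -0.03], [-0.35, -0.2, 0.2, 0, 0, -0.065], [-0.55, -0.32, 0.32, 0, 0, -0.1], [-0.76, -0.45, 0.435, 0, 0, -0.126], [-0.76, -0.45, 0.435, 0, 0, -0.126]]], fingers=0.43, grip_force=30)

```text
time: 2.3
eef_pos: [442.2, 105.7, 220.0]
orientation: [0.746, -0.667, -0.0, 0.0]
wrist_force: [-1.0, -0.0, 0.8]
finger_gap: 0.429
finger_force: 0.0
```

```bash
python3 -c "
from h import *
go(543,112,160,7)
crop(snap('side'),215,100,220,200,3,'pics/s2.png')
crop(snap('top'),250,150,200,200,3,'pics/t2.png')"
```

```text
t 2.3 pos [442.2 105.7 220. ] shift [ 0.02   -0.4035  0.2399] turn [ 0.0001 -0.0001 -0.0033] q [ 0.68 -0.36 -0.32  0.   -1.62 -0.57] gap 0.429 F [-1.  -0.   0.8]
```

View pics/s2.png

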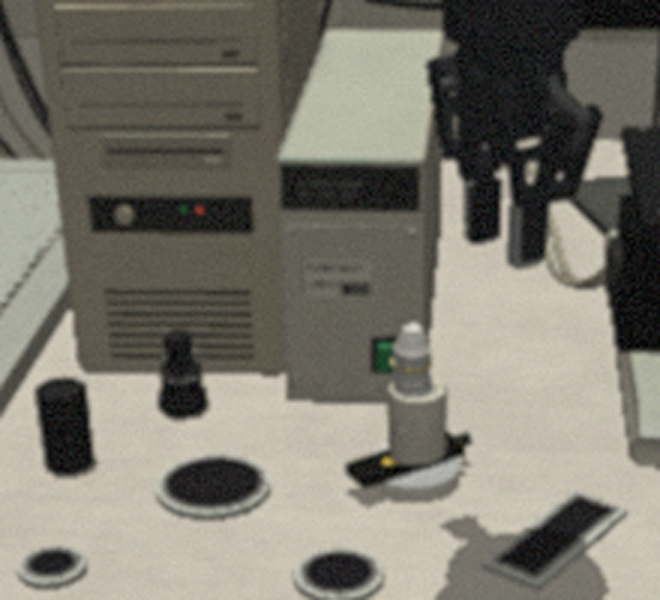

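```bash
python3 -c "
from h import *
S=snap('side');T=snap('top')
for z in(200,206,212):
  a=np.radians(7);d=18.3*np.array([np.cos(a),np.sin(a)])
  for k in(-1,1):
    p=np.r_[np.array([442.2,105.7])+k*d,z]; print(z,(proj(S,p)-[215,100])*3)
"
```

```text
200 [519.27864858 271.40025762]
200 [482.25747803 250.71499877]
206 [519.68698318 261.69058429]
206 [482.53121736 241.23492819]
212 [520.09810529 251.91462737]
212 [482.80676788 231.69213291]
```

Emit:
play_rows(motion=[[[0.02, -0.1, 0.05, 0, 0, -0.003], [0.02, -0.2, 0.1, 0, 0, -0.003], [0.02, -0.3, 0.16, 0, 0, -0.003], [0.02, -0.4, 0.24, 0, 0, -0.003], [0.02, -0.4, 0.24, 0, 0, -0.003]]])

```text
time: 3.0
eef_pos: [541.0, 110.3, 158.9]
orientation: [0.748, -0.664, -0.001, 0.002]
wrist_force: [-1.0, -0.1, -0.8]
finger_gap: 0.429
finger_force: 0.0
```

```bash
python3 -c "
from h import *
go(543,112,91,7)
crop(snap('side'),280,170,110,110,5,'pics/s3.png')
crop(snap('top'),290,160,130,120,5,'pics/t3.png')"
```

```text
t 3.0 pos [541.  110.3 158.9] shift [-0.0059 -0.0096  0.2715] turn [ 0.0011 -0.0003 -0.0012] q [ 0.56 -0.08 -0.19 -0.   -1.46 -0.45] gap 0.429 F [-1.  -0.1 -0.8]
```

View pics/s3.png

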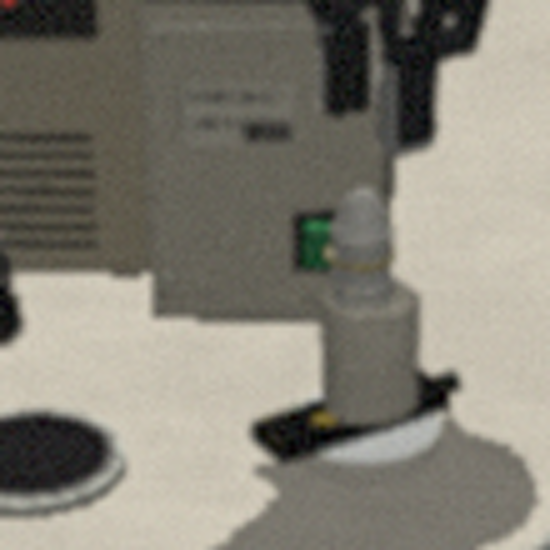

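```bash
python3 -c "
from h import *
S=snap('side')
for p in((541,110.3,118),(543,112,118),(546,114,118),(541,110.3,74),(541,110.3,145),(541-18,108.3,145),(559,112.3,145)): print(p,(proj(S,p)-[280,170])*5+2)
"
```

```text
(541, 110.3, 118) [373.02834727 193.01294102]
(543, 112, 118) [366.93763799 191.87057929]
(546, 114, 118) [359.075027   189.90109123]
(541, 110.3, 74) [372.38060221 291.74263848]
(541, 110.3, 145) [373.43987012 130.28837715]
(523, 108.3, 145) [398.75407648 146.48500456]
(559, 112.3, 145) [348.81638007 114.53368635]
```

View pics/t3.png

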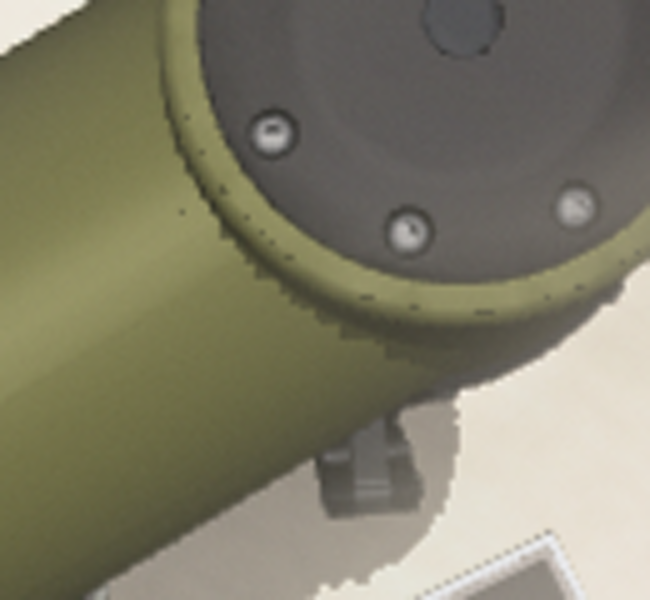

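```bash
python3 -c "
from h import *
go(544.5,113,90,7)"
```

```text
t 3.1 pos [540.8 111.1 163.3] shift [-0.0057 -0.0148  0.2932] turn [-0.0009  0.0002 -0.0007] q [ 0.57 -0.08 -0.19  0.   -1.47 -0.45] gap 0.429 F [-0.6 -0.8 -0.2]
```

Emit:
play_rows(motion=[[[-0.006, -0.015, 0.05, 0, 0, 0], [-0.006, -0.015, 0.1, 0, 0, 0], [-0.006, -0.015, 0.14, 0, 0, 0], [-0.006, -0.015, 0.14, 0, 0, 0], [-0.006, -0.015, 0.14, 0, 0, 0]]])

```text
time: 3.65
eef_pos: [543.9, 113.8, 126.0]
orientation: [0.749, -0.663, -0.0, 0.0]
wrist_force: [0.2, 0.6, 0.7]
finger_gap: 0.432
finger_force: 0.0
```

```bash
python3 -c "
from h import *
go(544.5,113,90,7)"
```

```text
t 3.6 pos [543.9 113.8 126. ] shift [ 0.0036 -0.002   0.144 ] turn [ 0.0002 -0.0001 -0.0002] q [ 0.57 -0.06 -0.23  0.   -1.4  -0.45] gap 0.432 F [0.2 0.6 0.7]
```

Emit:
play_rows(motion=[[[0.002, -0.002, 0.04, 0, 0, 0], [0.003, -0.002, 0.08, 0, 0, 0], [0.003, -0.002, 0.12, 0, 0, 0], [0.003, -0.002, 0.144, 0, 0, 0], [0.003, -0.002, 0.144, 0, 0, 0]]])

```text
time: 4.15
eef_pos: [544.1, 112.9, 88.7]
orientation: [0.749, -0.663, -0.001, 0.001]
wrist_force: [0.2, 0.1, -0.5]
finger_gap: 0.431
finger_force: 0.0
```

```bash
python3 -c "
from h import *
go(544.5,113,90,7)
crop(snap('side'),280,170,110,110,5,'pics/s4.png')"
```

```text
t 4.2 pos [544.1 112.9  88.7] shift [ 0.     -0.0017 -0.0052] turn [ 0.0007 -0.0002 -0.0004] q [ 0.57 -0.04 -0.28 -0.   -1.33 -0.44] gap 0.431 F [ 0.2  0.1 -0.5]
```

View pics/s4.png

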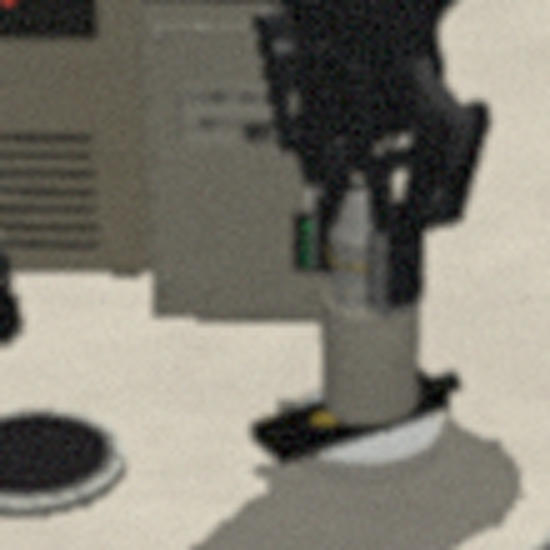

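Emit:
play_rows(motion=[[[0, 0, -0.006, 0, 0, 0], [0, 0, -0.006, 0, 0, 0], [0, 0, -0.006, 0, 0, 0], [0, 0, -0.006, 0, 0, 0], [0, 0, -0.006, 0, 0, 0]]], fingers=0.2, grip_force=40)

```text
time: 4.7
eef_pos: [544.7, 113.3, 91.8]
orientation: [0.749, -0.663, -0.0, -0.0]
wrist_force: [0.1, 0.7, -0.7]
finger_gap: 0.288
finger_force: 41.5
```

```bash
python3 -c "
from h import *
go(544,113,150,7);print(sense()['finger_force'])"
```

```text
t 4.7 pos [544.7 113.3  91.8] shift [ 0.0006  0.0029 -0.2329] turn [ 0.      0.     -0.0003] q [ 0.57 -0.04 -0.27 -0.   -1.33 -0.44] gap 0.288 F [ 0.1  0.7 -0.7]
41.54615603689308
```

Emit:
play_rows(motion=[[[0, 0, -0.02, 0, 0, 0], [0, 0, -0.05, 0, 0, 0], [0, 0, -0.08, 0, 0, 0], [0, 0, -0.12, 0, 0, 0], [0, 0, -0.12, 0, 0, 0]]])

```text
time: 5.2
eef_pos: [545.7, 113.6, 124.2]
orientation: [0.749, -0.663, 0.001, -0.002]
wrist_force: [0.0, -0.6, -0.3]
finger_gap: 0.284
finger_force: 41.6
```

```bash
python3 -c "
from h import *
go(544,113,150,7);print(sense()['finger_force'])
crop(snap('side'),280,150,110,110,5,'pics/s5.png')"
```

```text
t 5.2 pos [545.7 113.6 124.2] shift [ 0.0013  0.0067 -0.1032] turn [-0.0011  0.0003 -0.0003] q [ 0.57 -0.06 -0.23  0.   -1.39 -0.44] gap 0.284 F [ 0.  -0.6 -0.3]
41.55344757034072
```

View pics/s5.png

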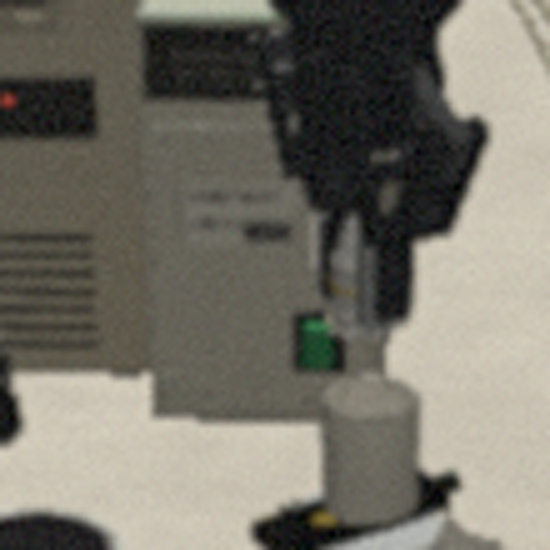

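Emit:
play_rows(motion=[[[0, 0, -0.06, 0, 0, 0], [0, 0, -0.14, 0, 0, 0], [0, 0, -0.2, 0, 0, 0], [0, 0, -0.2, 0, 0, 0], [0, 0, -0.2, 0, 0, 0]]])

```text
time: 5.75
eef_pos: [544.6, 113.4, 171.6]
orientation: [0.749, -0.663, -0.0, -0.0]
wrist_force: [-0.1, -0.3, -1.3]
finger_gap: 0.283
finger_force: 41.6
```

```bash
python3 -c "
from h import *
go(541,369,150,7)"
```

```text
t 5.8 pos [544.6 113.4 171.6] shift [-1.0165 -0.1091  0.0873] turn [ 0.      0.0002 -0.0003] q [ 0.57 -0.07 -0.16 -0.   -1.48 -0.44] gap 0.283 F [-0.1 -0.3 -1.3]
```

Emit:
play_rows(motion=[[[-0.06, -0.005, 0, 0, 0, 0], [-0.2, -0.02, 0, 0, 0, 0], [-0.35, -0.04, 0, 0, 0, 0], [-0.5, -0.055, 0, 0, 0, 0], [-0.65, -0.07, 0, 0, 0, 0]]])

```text
time: 6.25
eef_pos: [541.7, 278.5, 170.4]
orientation: [0.749, -0.663, -0.0, 0.001]
wrist_force: [1.0, -0.9, -1.4]
finger_gap: 0.281
finger_force: 41.6
```

Emit:
play_rows(motion=[[[-0.14, -0.015, 0.02, 0, 0, 0], [-0.26, -0.028, 0.05, 0, 0, 0], [-0.34, -0.036, 0.08, 0, 0, 0], [-0.366, -0.039, 0.1, 0, 0, 0], [-0.366, -0.039, 0.1, 0, 0, 0]]])

```text
time: 6.75
eef_pos: [540.3, 368.9, 144.6]
orientation: [0.749, -0.663, -0.0, 0.002]
wrist_force: [-0.1, 0.1, -2.0]
finger_gap: 0.286
finger_force: 41.5
```

```bash
python3 -c "
from h import *
go(541,369,45,7)"
```

```text
t 6.8 pos [540.3 368.9 144.6] shift [-0.001  -0.004   0.3983] turn [ 0.0009 -0.0006 -0.0001] q [ 0.9   0.2   0.07 -0.   -1.45 -0.78] gap 0.286 F [-0.1  0.1 -2. ]
```

Emit:
play_rows(motion=[[[-0.001, -0.002, 0.1, 0, 0, 0], [-0.001, -0.003, 0.22, 0, 0, 0], [-0.001, -0.003, 0.34, 0, 0, 0], [-0.001, -0.003, 0.4, 0, 0, 0], [-0.001, -0.003, 0.4, 0, 0, 0]]])

```text
time: 7.25
eef_pos: [541.0, 367.2, 44.5]
orientation: [0.748, -0.663, -0.0, 0.002]
wrist_force: [-0.5, -0.6, -1.0]
finger_gap: 0.287
finger_force: 41.5
```

```bash
python3 -c "
from h import *
go(541,369,25,7)
s=snap('side');crop(s,190,220,100,90,6,'pics/s6.png')
print([(proj(s,p)-[190,220])*6+2.5 for p in ((541,369,6),(541,369,27))])"
```

```text
t 7.2 pos [541.  367.2  44.5] shift [-0.0073 -0.0009  0.0779] turn [ 0.0011 -0.0008 -0.0007] q [ 0.9   0.25 -0.05 -0.   -1.27 -0.78] gap 0.287 F [-0.5 -0.6 -1. ]
[array([257.20084702, 401.95731676]), array([249.73997364, 346.76656125])]
```

View pics/s6.png

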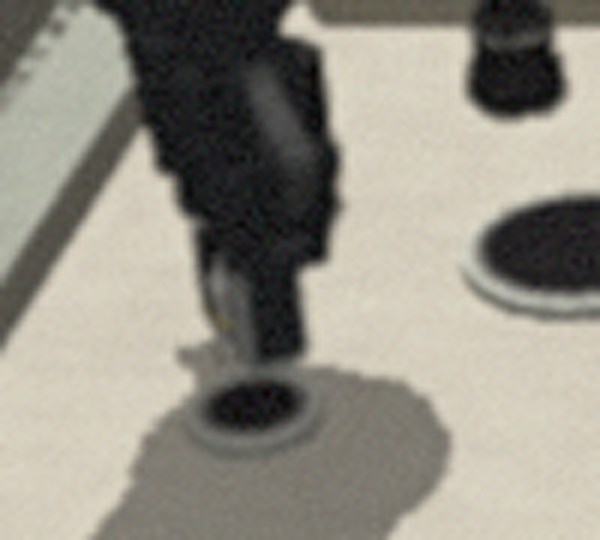

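Emit:
play_rows(motion=[[[-0.004, 0, 0.03, 0, 0, 0], [-0.004, 0, 0.055, 0, 0, 0], [-0.004, 0, 0.07, 0, 0, 0], [-0.004, 0, 0.078, 0, 0, 0], [-0.004, 0, 0.078, 0, 0, 0]]])

```text
time: 7.8
eef_pos: [541.6, 370.0, 27.0]
orientation: [0.749, -0.663, -0.0, 0.0]
wrist_force: [0.6, -0.3, -1.7]
finger_gap: 0.284
finger_force: 41.5
```

```bash
python3 -c "
from h import *
go(541,369,24,7)"
```

```text
t 7.8 pos [541.6 370.   27. ] shift [0.0036 0.0027 0.0122] turn [ 0.0001 -0.0001 -0.0003] q [ 0.9   0.26 -0.07 -0.   -1.24 -0.78] gap 0.284 F [ 0.6 -0.3 -1.7]
```

Emit:
play_rows(motion=[[[0, 0, 0.004, 0, 0, 0], [0, 0, 0.006, 0, 0, 0], [0, 0, 0.008, 0, 0, 0], [0, 0, 0.008, 0, 0, 0]]])

```text
time: 8.2
eef_pos: [541.6, 370.0, 25.3]
orientation: [0.749, -0.663, -0.0, 0.0]
wrist_force: [0.4, -0.9, -0.4]
finger_gap: 0.282
finger_force: 41.5
```

```bash
python3 -c "
from h import *
for i in range(3): go(541,369,24,7); snap('side')"
```

```text
t 8.2 pos [541.6 370.   25.3] shift [0.0037 0.003  0.005 ] turn [ 0.      0.     -0.0003] q [ 0.9   0.27 -0.07 -0.   -1.24 -0.78] gap 0.282 F [ 0.4 -0.9 -0.4]
t 8.2 pos [541.6 370.   25.3] shift [0.0038 0.0031 0.0052] turn [ 0.      0.     -0.0003] q [ 0.9   0.27 -0.07 -0.   -1.24 -0.78] gap 0.285 F [ 0.1 -0.5 -0.5]
t 8.3 pos [541.7 370.1  25.4] shift [0.0039 0.0033 0.0054] turn [-0.      0.     -0.0003] q [ 0.9   0.27 -0.07 -0.   -1.24 -0.78] gap 0.285 F [ 0.3 -0.4 -0.7]
```

Emit:
play_rows(motion=[[[0.003, 0.002, 0.002, 0, 0, 0], [0.003, 0.002, 0.004, 0, 0, 0], [0.003, 0.002, 0.006, 0, 0, 0], [0.003, 0.002, 0.006, 0, 0, 0]]])

```text
time: 8.75
eef_pos: [541.6, 369.6, 25.1]
orientation: [0.749, -0.663, 0.0, -0.001]
wrist_force: [-2.1, -0.3, 5.4]
finger_gap: 0.285
finger_force: 42.2
```

```bash
python3 -c "
from h import *
for i in range(2): go(541,369,24,7); snap('side')"
```

```text
t 8.8 pos [541.6 369.6  25.1] shift [0.0019 0.0025 0.0045] turn [-0.0004  0.0002 -0.0002] q [ 0.9   0.26 -0.07  0.   -1.23 -0.78] gap 0.285 F [-2.1 -0.3  5.4]
t 8.8 pos [541.6 369.6  25.1] shift [0.002  0.0026 0.0046] turn [-0.0004  0.0002 -0.0002] q [ 0.9   0.26 -0.07  0.   -1.23 -0.78] gap 0.283 F [-1.5 -0.2  5.8]
```

Emit:
play_rows(motion=[[[0, 0, 0, 0, 0, 0], [0, 0, 0, 0, 0, 0], [0, 0, 0, 0, 0, 0], [0, 0, 0, 0, 0, 0]]], fingers=0.45)

```text
time: 9.25
eef_pos: [541.2, 369.0, 23.4]
orientation: [0.749, -0.663, -0.0, 0.0]
wrist_force: [0.1, 0.3, 0.6]
finger_gap: 0.451
finger_force: 0.0
```

Emit:
play_rows(motion=[[[0, 0, -0.04, 0, 0, 0], [0, 0, -0.12, 0, 0, 0], [0, 0, -0.25, 0, 0, 0], [0, 0, -0.4, 0, 0, 0], [0, 0, -0.5, 0, 0, 0]]])

```text
time: 9.75
eef_pos: [542.0, 369.5, 153.0]
orientation: [0.749, -0.663, 0.0, -0.002]
wrist_force: [0.6, 0.2, 0.6]
finger_gap: 0.455
finger_force: 0.0
```

```bash
python3 -c "
from h import *
go(541,240,140,7);go(541,110.5,140,7)
s=snap('side');t=snap('top')
a=cv2.resize(s['color'][220:310,190:290],None,fx=4,fy=4,interpolation=2)
b=cv2.resize(t['color'][180:270,170:270],None,fx=4,fy=4,interpolation=2)
cv2.imwrite('pics/c7.png',np.hstack([a,b])[...,::-1])
print((proj(s,(541,369,6))-[190,220])*4,(proj(s,(541,369,50))-[190,220])*4)"
```

```text
t 9.8 pos [542.  369.5 153. ] shift [0.5138 0.0669 0.0509] turn [-0.0011  0.0006 -0.0003] q [ 0.9   0.19  0.08  0.   -1.46 -0.78] gap 0.455 F [0.6 0.2 0.6]
t 9.8 pos [542.  369.5 153. ] shift [1.0279 0.1296 0.0497] turn [-0.0011  0.0006 -0.0003] q [ 0.9   0.19  0.08  0.   -1.46 -0.78] gap 0.455 F [0.6 0.2 0.6]
[169.80056468 266.30487784] [159.25481756 188.29420519]
```

View pics/c7.png

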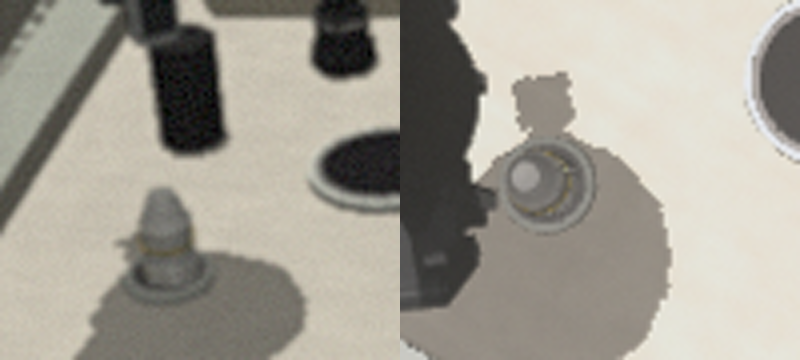

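Emit:
play_rows(motion=[[[0.15, 0.02, 0, 0, 0, 0], [0.34, 0.045, 0, 0, 0, 0], [0.54, 0.07, 0, 0, 0, 0], [0.72, 0.093, 0, 0, 0, 0], [0.86, 0.11, 0, 0, 0, 0]]], fingers=0.75)

```text
time: 10.35
eef_pos: [539.6, 150.1, 149.3]
orientation: [0.748, -0.663, 0.0, -0.0]
wrist_force: [1.0, 0.5, -0.4]
finger_gap: 0.753
finger_force: 0.0
```

Emit:
play_rows(motion=[[[0.12, 0.013, 0.02, 0, 0, 0], [0.168, 0.02, 0.05, 0, 0, 0], [0.168, 0.02, 0.05, 0, 0, 0], [0.168, 0.02, 0.05, 0, 0, 0]]])

```text
time: 10.75
eef_pos: [540.0, 110.5, 136.1]
orientation: [0.749, -0.663, -0.0, 0.0]
wrist_force: [-0.8, 0.4, 0.6]
finger_gap: 0.749
finger_force: 0.0
```

```bash
python3 -c "
from h import *
snap('side');go(541,110.5,47,7)"
```

```text
t 10.8 pos [540.2 110.9 136.3] shift [ 0.0022 -0.0031  0.3573] turn [-0.      0.     -0.0001] q [ 0.57 -0.07 -0.23 -0.   -1.42 -0.45] gap 0.749 F [-0.   0.3  0.4]
```

Emit:
play_rows(motion=[[[0.002, -0.003, 0.1, 0, 0, 0], [0.002, -0.003, 0.2, 0, 0, 0], [0.002, -0.003, 0.3, 0, 0, 0], [0.002, -0.003, 0.355, 0, 0, 0], [0.002, -0.003, 0.355, 0, 0, 0]]])

```text
time: 11.3
eef_pos: [539.7, 110.1, 45.4]
orientation: [0.749, -0.663, -0.001, 0.002]
wrist_force: [0.5, -0.1, -0.9]
finger_gap: 0.756
finger_force: 0.0
```

Emit:
play_rows(motion=[[[0, 0, 0, 0, 0, 0], [0, 0, 0, 0, 0, 0], [0, 0, 0, 0, 0, 0], [0, 0, 0, 0, 0, 0], [0, 0, 0, 0, 0, 0]]], fingers=0.3, grip_force=30)

```text
time: 11.8
eef_pos: [542.0, 110.3, 49.4]
orientation: [0.749, -0.663, 0.001, -0.002]
wrist_force: [-0.1, 0.7, 5.4]
finger_gap: 0.467
finger_force: 30.5
```

```bash
python3 -c "
from h import *
snap('side');go(541,110.5,100,7);print(sense()['finger_force'])"
```

```text
t 11.8 pos [541.9 110.3  49.4] shift [-0.0013  0.0029 -0.2024] turn [-0.001   0.0003 -0.0002] q [ 0.56 -0.02 -0.34  0.   -1.25 -0.44] gap 0.471 F [-1.3  1.   6.2]
30.52014470100403
```

Emit:
play_rows(motion=[[[0, 0, -0.02, 0, 0, 0], [0, 0, -0.06, 0, 0, 0], [0, 0, -0.12, 0, 0, 0], [0, 0, -0.2, 0, 0, 0], [0, 0, -0.24, 0, 0, 0]]])

```text
time: 12.35
eef_pos: [541.8, 109.9, 110.5]
orientation: [0.749, -0.663, 0.001, -0.001]
wrist_force: [0.1, -0.1, 0.3]
finger_gap: 0.468
finger_force: 30.4
```

```bash
python3 -c "
from h import *
snap('side');go(453.5,208,100,7);print(sense()['finger_force'])"
```

```text
t 12.4 pos [542.3 110.1 111.6] shift [-0.4315  0.3053  0.0455] turn [-0.0015  0.0003 -0.0003] q [ 0.56 -0.06 -0.26  0.   -1.37 -0.44] gap 0.469 F [0.9 0.4 2.3]
30.349531173706055
```

Emit:
play_rows(motion=[[[-0.06, 0.04, 0, 0, 0, 0], [-0.17, 0.12, 0, 0, 0, 0], [-0.28, 0.2, 0, 0, 0, 0], [-0.38, 0.27, 0, 0, 0, 0], [-0.43, 0.305, 0, 0, 0, 0]]])

```text
time: 12.9
eef_pos: [450.7, 208.6, 107.4]
orientation: [0.749, -0.662, -0.0, -0.0]
wrist_force: [-0.2, -0.1, -0.9]
finger_gap: 0.471
finger_force: 30.4
```

Emit:
play_rows(motion=[[[0, 0, 0.06, 0, 0, 0], [0, 0, 0.14, 0, 0, 0], [0, 0, 0.2, 0, 0, 0], [0, 0, 0.2, 0, 0, 0], [0, 0, 0.2, 0, 0, 0]]])

```text
time: 13.4
eef_pos: [452.4, 206.7, 57.3]
orientation: [0.748, -0.663, 0.0, 0.001]
wrist_force: [0.7, 0.3, -0.7]
finger_gap: 0.473
finger_force: 30.4
```

```bash
python3 -c "
from h import *
s=snap('side');go(453.5,208,33,7);print(sense()['finger_force'])
a=cv2.resize(s['color'][200:320,280:400],None,fx=4,fy=4,interpolation=2)
cv2.imwrite('pics/c8.png',a[...,::-1])
print((proj(s,(453.5,208,6))-[280,200])*4,(proj(s,(453.5,208,36))-[280,200])*4)"
```

```text
t 13.4 pos [452.7 207.1  58. ] shift [-0.0034 -0.0035  0.1001] turn [-0.0002 -0.     -0.0005] q [ 0.84 -0.18 -0.47  0.   -1.28 -0.71] gap 0.469 F [-0.   0.3 -0. ]
30.446598529815674
[190.83847805 359.02845504] [189.55928455 305.51397733]
```

View pics/c8.png

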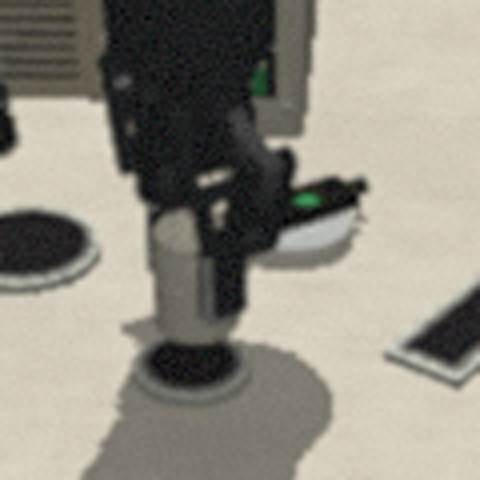

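Emit:
play_rows(motion=[[[-0.002, -0.003, 0.04, 0, 0, 0], [-0.002, -0.003, 0.07, 0, 0, 0], [-0.002, -0.003, 0.09, 0, 0, 0], [-0.002, -0.003, 0.1, 0, 0, 0], [-0.002, -0.003, 0.1, 0, 0, 0]]])

```text
time: 13.95
eef_pos: [452.9, 207.8, 32.9]
orientation: [0.749, -0.663, 0.0, 0.0]
wrist_force: [-1.0, -0.5, 2.8]
finger_gap: 0.472
finger_force: 30.4
```

Emit:
play_rows(motion=[[[0, 0, 0.002, 0, 0, 0], [0, 0, 0.004, 0, 0, 0], [0, 0, 0.006, 0, 0, 0], [0, 0, 0.006, 0, 0, 0]]])

```text
time: 14.35
eef_pos: [453.1, 207.8, 32.8]
orientation: [0.749, -0.663, 0.0, -0.0]
wrist_force: [-5.8, -3.4, 12.5]
finger_gap: 0.47
finger_force: 31.4
```

```bash
python3 -c "
from h import *
s=snap('side');go(453.5,208,31.4,7)"
```

```text
t 14.4 pos [453.1 207.8  32.8] shift [-0.0006 -0.0017  0.0056] turn [-0.0002 -0.0001 -0.0002] q [ 0.84 -0.16 -0.5   0.   -1.23 -0.71] gap 0.47 F [-6.1 -2.7 11.9]
```

Seated; relax slightly, release, lift.

Emit:
play_rows(motion=[[[0, 0, -0.006, 0, 0, 0], [0, 0, -0.006, 0, 0, 0]]])

```text
time: 14.6
eef_pos: [453.1, 208.1, 32.9]
orientation: [0.749, -0.663, 0.0, -0.0]
wrist_force: [-1.2, -0.2, 2.3]
finger_gap: 0.468
finger_force: 30.7
```

Emit:
play_rows(motion=[[[0, 0, 0, 0, 0, 0], [0, 0, 0, 0, 0, 0], [0, 0, 0, 0, 0, 0], [0, 0, 0, 0, 0, 0]]], fingers=0.75)

```text
time: 15.0
eef_pos: [452.8, 207.8, 32.3]
orientation: [0.749, -0.663, -0.0, 0.0]
wrist_force: [0.4, -0.1, -0.1]
finger_gap: 0.747
finger_force: 0.0
```

Emit:
play_rows(motion=[[[0, 0, -0.05, 0, 0, 0], [0, 0, -0.15, 0, 0, 0], [0, 0, -0.28, 0, 0, 0], [0, 0, -0.36, 0, 0, 0], [0, 0, -0.36, 0, 0, 0]]])

```text
time: 15.5
eef_pos: [454.5, 208.8, 127.4]
orientation: [0.749, -0.663, 0.001, -0.003]
wrist_force: [0.3, 0.4, -0.9]
finger_gap: 0.749
finger_force: 0.0
```

```bash
python3 -c "
from h import *
s=snap('side');t=snap('top');go(440,330,140,7)"
```

```text
t 15.6 pos [453.  208.1 123.4] shift [-0.4904 -0.0074 -0.0657] turn [-0.0003  0.0004 -0.0003] q [ 0.84 -0.22 -0.38 -0.   -1.41 -0.71] gap 0.748 F [-0.1  0.2 -0.1]
```

Emit:
play_rows(motion=[[[-0.1, 0, -0.02, 0, 0, 0], [-0.22, 0, -0.04, 0, 0, 0], [-0.34, 0, -0.065, 0, 0, 0], [-0.45, 0, -0.065, 0, 0, 0], [-0.49, 0, -0.065, 0, 0, 0]]])

```text
time: 16.1
eef_pos: [437.2, 330.9, 137.6]
orientation: [0.749, -0.662, -0.0, 0.001]
wrist_force: [0.1, -0.4, -0.3]
finger_gap: 0.749
finger_force: 0.0
```

```bash
python3 -c "
from h import *
s=snap('side');t=snap('top')
a=cv2.resize(s['color'][200:320,290:420],None,fx=3,fy=3,interpolation=2)
b=cv2.resize(t['color'][190:320,270:420],None,fx=4,fy=4,interpolation=2)[:520,:600]
c=np.zeros((600,800,3),np.uint8); c[:520,:600]=b
# slider only enlarged on the right/bottom omitted; side small
a=cv2.resize(s['color'][220:275,325:385],None,fx=3.3,fy=3.3,interpolation=2); c[:a.shape[0],600:600+a.shape[1]]=a
cv2.imwrite('pics/c9.png',c[...,::-1])"
```

```text
(no output)
```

View pics/c9.png

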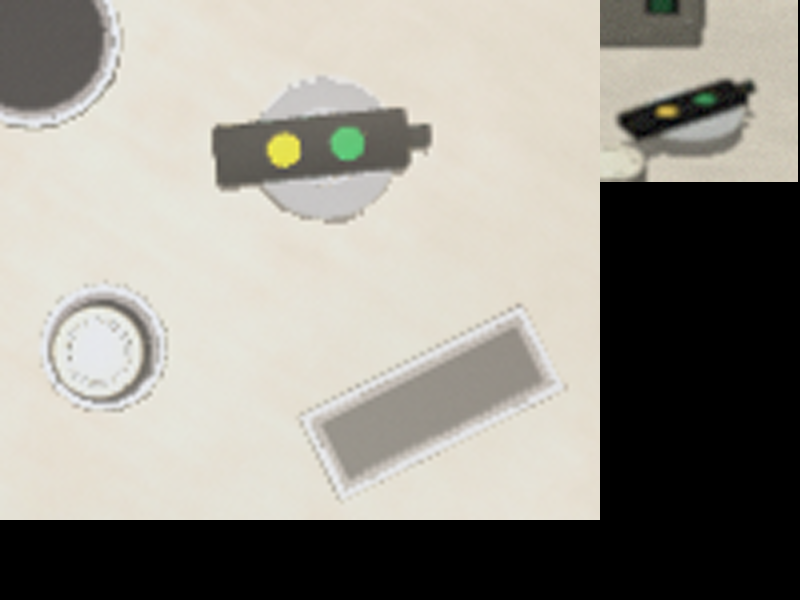

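```bash
python3 -c "
from h import *
np.set_printoptions(precision=1,suppress=True)
t=snap('top'); s=snap('side')
f=lambda q,z:atz(t,(q[0]+.5)/4-.5+270,(q[1]+.5)/4-.5+190,z)[:2]
g=lambda q:((q[0]-600+.5)/3.3-.5+325,(q[1]+.5)/3.3-.5+220)
h=lambda q:((q[0]+.5)/4-.5+270,(q[1]+.5)/4-.5+190)
print('can',f((97,351),56),f((104,347),6))
c=[f(q,24) for q in((214,128),(217,188),(408,168),(404,110),(431,135))];print('sl',c, 'body c',np.mean(c[:4],0),'full c',(np.mean(c[:2],0)+c[4])/2)
y,gn=f((284,150),24),f((347.5,144),24);d=y-gn;print('filters',y,gn,np.degrees(np.arctan2(d[1],d[0])))
e=c[0]-c[3];print(np.degrees(np.arctan2(e[1],e[0]))); e=c[1]-c[2];print(np.degrees(np.arctan2(e[1],e[0])))
print('tri y,g',tri(t,h((284,150)),s,g((667,112))),tri(t,h((347.5,144)),s,g((706,99))))
print('carrier',f((327,148.5),12))
print('rest',[f(q,6) for q in((521,306),(564,387),(342,498),(301,417))])
go(520,112,130,7.5)"
```

```text
can [452.  207.4] [453.9 207.5]
sl [array([550.2, 160.7]), array([524. , 158.8]), array([534.4,  76.1]), array([559.7,  78.2]), array([549. ,  66.3])] body c [542.1 118.4] full c [543. 113.]
filters [541.2 130. ] [544.3 102.5] 96.53298664230002
96.53091843099739
97.13282048259127
tri y,g (array([541.8, 130.1,  18.5]), np.float64(0.5587609579139595)) (array([544.7, 102.1,  19.4]), np.float64(0.352195146847757))
carrier [543.4 110.8]
rest [array([476. ,  24.1]), array([440.8,   4.8]), array([390.1, 101.3]), array([425.1, 119.9])]
t 16.3 pos [437.9 328.7 138.1] shift [ 0.9 -0.2  0. ] turn [ 0. -0. -0.] q [ 1.  -0.1 -0.2 -0.  -1.4 -0.9] gap 0.754 F [0.7 0.  0. ]
```

```bash
python3 -c "
from h import *
go(542.8,114.5,120,6.8)"
```

```text
t 16.3 pos [437.9 328.7 138.1] shift [ 0.901  -0.3131  0.073 ] turn [ 0.0003 -0.0004  0.0008] q [ 1.01 -0.08 -0.23 -0.   -1.42 -0.89] gap 0.754 F [0.7 0.  0. ]
```

Emit:
play_rows(motion=[[[0.15, -0.05, 0, 0, 0, 0], [0.33, -0.11, 0, 0, 0, 0], [0.5, -0.17, 0, 0, 0, 0], [0.68, -0.23, 0, 0, 0, 0], [0.82, -0.28, 0, 0, 0, 0]]], fingers=0.45)

```text
time: 16.8
eef_pos: [532.7, 130.9, 139.0]
orientation: [0.748, -0.664, 0.0, -0.0]
wrist_force: [1.3, 0.1, -0.2]
finger_gap: 0.454
finger_force: 0.0
```

Emit:
play_rows(motion=[[[0.06, -0.025, 0.05, 0, 0, 0.001], [0.081, -0.033, 0.15, 0, 0, 0.001], [0.081, -0.033, 0.25, 0, 0, 0.001], [0.081, -0.033, 0.3, 0, 0, 0.001], [0.081, -0.033, 0.3, 0, 0, 0.001]]])

```text
time: 17.3
eef_pos: [541.7, 114.0, 61.9]
orientation: [0.747, -0.665, -0.001, 0.002]
wrist_force: [0.7, 0.8, 0.4]
finger_gap: 0.452
finger_force: 0.0
```

```bash
python3 -c "
from h import *
snap('side');snap('side');go(542.8,114.5,31.5,6.8)"
```

```text
t 17.4 pos [543.3 115.1  64.9] shift [0.0022 0.0026 0.1335] turn [-0.0004 -0.0001 -0.0002] q [ 0.57 -0.02 -0.31  0.   -1.28 -0.45] gap 0.447 F [ 0.1  0.1 -0. ]
```

Emit:
play_rows(motion=[[[0, 0, 0.03, 0, 0, 0], [0, 0, 0.06, 0, 0, 0], [0, 0, 0.09, 0, 0, 0], [0, 0, 0.11, 0, 0, 0], [0, 0, 0.11, 0, 0, 0]]])

```text
time: 17.9
eef_pos: [542.3, 115.1, 35.1]
orientation: [0.748, -0.664, -0.0, 0.001]
wrist_force: [-1.0, -0.8, -0.8]
finger_gap: 0.45
finger_force: 0.0
```

Emit:
play_rows(motion=[[[0, 0, 0.008, 0, 0, 0], [0, 0, 0.014, 0, 0, 0], [0, 0, 0.02, 0, 0, 0], [0, 0, 0.02, 0, 0, 0], [0, 0, 0.02, 0, 0, 0]]])

```text
time: 18.4
eef_pos: [543.0, 115.3, 31.3]
orientation: [0.748, -0.664, -0.0, -0.0]
wrist_force: [-0.2, 0.7, -0.3]
finger_gap: 0.448
finger_force: 0.0
```

```bash
python3 -c "
from h import *
snap('side');go(542.8,114.5,31.5,6.8)"
```

```text
t 18.4 pos [543.  115.3  31.4] shift [ 0.0032  0.0013 -0.0004] turn [-0.0001  0.     -0.0002] q [ 0.57  0.   -0.35 -0.   -1.22 -0.45] gap 0.444 F [-0.6  0.2  0.7]
```

Emit:
play_rows(motion=[[[0, 0, 0, 0, 0, 0], [0, 0, 0, 0, 0, 0], [0, 0, 0, 0, 0, 0], [0, 0, 0, 0, 0, 0], [0, 0, 0, 0, 0, 0]]], fingers=0.15, grip_force=40)

```text
time: 18.95
eef_pos: [543.2, 115.4, 31.7]
orientation: [0.748, -0.664, 0.0, -0.0]
wrist_force: [-0.6, 1.1, 3.6]
finger_gap: 0.285
finger_force: 39.5
```

```bash
python3 -c "
from h import *
go(542.8,114.5,31.5,6.8)"
```

```text
t 18.9 pos [543.2 115.4  31.7] shift [0.0034 0.002  0.0006] turn [-0.0002  0.0001 -0.0002] q [ 0.57  0.   -0.35  0.   -1.22 -0.45] gap 0.285 F [-0.6  1.1  3.6]
```

Emit:
play_rows(motion=[[[0, 0, -0.02, 0, 0, 0], [0, 0, -0.08, 0, 0, 0], [0, 0, -0.16, 0, 0, 0], [0, 0, -0.24, 0, 0, 0], [0, 0, -0.24, 0, 0, 0]]])

```text
time: 19.45
eef_pos: [544.8, 115.9, 95.8]
orientation: [0.748, -0.664, 0.001, -0.003]
wrist_force: [0.3, -0.1, -0.0]
finger_gap: 0.285
finger_force: 39.3
```

```bash
python3 -c "
from h import *
snap('side');go(433,63.9,70,27.8)"
```

```text
t 19.5 pos [543.9 115.7  93.8] shift [0.1538 0.4653 0.0932] turn [-0.0012  0.0002 -0.1168] q [ 0.57 -0.04 -0.28  0.   -1.33 -0.45] gap 0.282 F [-0.6  1.2 -0.5]
```

Emit:
play_rows(motion=[[[0.02, 0.06, 0, 0, 0, -0.015], [0.06, 0.18, 0, 0, 0, -0.045], [0.1, 0.3, 0, 0, 0, -0.08], [0.14, 0.42, 0.02, 0, 0, -0.105], [0.154, 0.465, 0.06, 0, 0, -0.116]]])

```text
time: 20.0
eef_pos: [430.5, 62.7, 76.3]
orientation: [0.856, -0.517, -0.0, -0.001]
wrist_force: [-0.3, 0.8, -0.4]
finger_gap: 0.283
finger_force: 39.4
```

Emit:
play_rows(motion=[[[0, 0, 0.04, 0, 0, 0], [0, 0, 0.08, 0, 0, 0], [0, 0, 0.08, 0, 0, 0], [0, 0, 0.08, 0, 0, 0]]])

```text
time: 20.4
eef_pos: [432.3, 63.4, 55.9]
orientation: [0.855, -0.518, -0.0, 0.001]
wrist_force: [0.9, -0.5, -0.7]
finger_gap: 0.291
finger_force: 39.4
```

```bash
python3 -c "
from h import *
snap('side');go(433,63.9,30,27.8)"
```

```text
t 20.4 pos [432.5  63.5  56.3] shift [-0.0004 -0.0027  0.1051] turn [ 0.0002 -0.0001 -0.001 ] q [ 0.61 -0.37 -0.62  0.   -1.32 -0.13] gap 0.289 F [-0.2 -0.2  0.2]
```

Emit:
play_rows(motion=[[[0, -0.002, 0.04, 0, 0, -0.001], [0, -0.002, 0.08, 0, 0, -0.001], [0, -0.002, 0.1, 0, 0, -0.001], [0, -0.002, 0.112, 0, 0, -0.001], [0, -0.002, 0.112, 0, 0, -0.001]]])

```text
time: 20.95
eef_pos: [432.2, 63.5, 27.7]
orientation: [0.856, -0.516, -0.0, 0.0]
wrist_force: [-0.3, 0.2, -0.3]
finger_gap: 0.285
finger_force: 39.4
```

Emit:
play_rows(motion=[[[0, 0, 0.004, 0, 0, 0], [0, 0, 0.008, 0, 0, 0], [0, 0, 0.01, 0, 0, 0], [0, 0, 0.01, 0, 0, 0]]])

```text
time: 21.35
eef_pos: [432.5, 63.7, 25.8]
orientation: [0.856, -0.516, -0.0, -0.0]
wrist_force: [-0.4, -0.2, -0.1]
finger_gap: 0.287
finger_force: 39.4
```

```bash
python3 -c "
from h import *
snap('side');go(433,63.9,24,27.8)"
```

```text
t 21.4 pos [432.5  63.6  25.9] shift [-0.0001 -0.0021  0.0075] turn [-0.0001  0.      0.0001] q [ 0.61 -0.34 -0.66 -0.   -1.25 -0.13] gap 0.287 F [ 0.4 -0.8  0.3]
```

Emit:
play_rows(motion=[[[0, 0, 0.003, 0, 0, 0], [0, 0, 0.006, 0, 0, 0], [0, 0, 0.006, 0, 0, 0], [0, 0, 0.006, 0, 0, 0]]])

```text
time: 21.8
eef_pos: [432.5, 63.6, 24.2]
orientation: [0.856, -0.516, -0.0, 0.0]
wrist_force: [0.1, -0.3, -0.0]
finger_gap: 0.284
finger_force: 39.4
```

```bash
python3 -c "
from h import *
snap('side');go(433,63.9,24,27.8)"
```

```text
t 21.9 pos [432.5  63.6  24.3] shift [-0.     -0.0023  0.001 ] turn [0.     0.     0.0001] q [ 0.61 -0.34 -0.66 -0.   -1.25 -0.13] gap 0.288 F [ 0.4 -0.1 -0.1]
```

Emit:
play_rows(motion=[[[0, 0, 0.003, 0, 0, 0], [0, 0, 0.006, 0, 0, 0], [0, 0, 0.006, 0, 0, 0], [0, 0, 0.006, 0, 0, 0]]])

```text
time: 22.25
eef_pos: [432.6, 63.7, 23.5]
orientation: [0.856, -0.516, 0.0, -0.0]
wrist_force: [-2.5, -0.5, 4.8]
finger_gap: 0.288
finger_force: 40.0
```

```bash
python3 -c "
from h import *
snap('side');go(433,63.9,24,27.8)"
```

```text
t 22.3 pos [432.6  63.7  23.5] shift [-0.0001 -0.0018 -0.0019] turn [-0.0001 -0.      0.0002] q [ 0.61 -0.34 -0.66  0.   -1.25 -0.13] gap 0.282 F [-2.3  1.2  5.1]
```

Contact at 23.5 as expected. Release and lift away, then look.

Emit:
play_rows(motion=[[[0, 0, 0, 0, 0, 0], [0, 0, 0, 0, 0, 0], [0, 0, 0, 0, 0, 0], [0, 0, 0, 0, 0, 0]]], fingers=0.5)

```text
time: 22.7
eef_pos: [432.4, 63.6, 22.6]
orientation: [0.856, -0.516, -0.0, 0.0]
wrist_force: [-0.2, 0.1, 0.5]
finger_gap: 0.5
finger_force: 0.0
```

Emit:
play_rows(motion=[[[0, 0, -0.05, 0, 0, 0], [0, 0, -0.18, 0, 0, 0], [0, 0, -0.36, 0, 0, 0], [0, 0, -0.5, 0, 0, 0], [0, 0, -0.5, 0, 0, 0]]])

```text
time: 23.2
eef_pos: [435.0, 64.2, 154.8]
orientation: [0.856, -0.516, 0.003, -0.004]
wrist_force: [-0.2, 0.1, -0.2]
finger_gap: 0.498
finger_force: 0.0
```

```bash
python3 -c "
from h import *
snap('side');go(430,330,140,7);go(430,200,140,7)"
```

```text
t 23.2 pos [433.8  64.2 151.5] shift [-0.9475 -0.4825  0.0491] turn [-0.002   0.0004  0.1157] q [ 0.61 -0.41 -0.48  0.   -1.5  -0.13] gap 0.501 F [-0.1 -0.3 -1.3]
t 23.2 pos [433.8  64.2 151.5] shift [-0.4876 -0.2398  0.0476] turn [-0.002   0.0004  0.1157] q [ 0.61 -0.41 -0.48  0.   -1.5  -0.13] gap 0.501 F [-0.1 -0.3 -1.3]
```

Emit:
play_rows(motion=[[[-0.15, -0.08, 0, 0, 0, 0.02], [-0.32, -0.16, 0.02, 0, 0, 0.05], [-0.5, -0.25, 0.04, 0, 0, 0.08], [-0.68, -0.34, 0.04, 0, 0, 0.11], [-0.86, -0.43, 0.04, 0, 0, 0.115]]], fingers=1.0)

```text
time: 23.75
eef_pos: [426.4, 304.4, 137.2]
orientation: [0.749, -0.663, -0.0, 0.001]
wrist_force: [2.1, -0.5, 1.3]
finger_gap: 0.993
finger_force: 0.0
```

```bash
python3 -c "
from h import *
np.set_printoptions(precision=1,suppress=True)
t=snap('top');s=snap('side');c=t['color'];hsv=cv2.cvtColor(c,cv2.COLOR_RGB2HSV)
f=lambda u,v,z:atz(t,u,v,z)[:2]
for lo,hi in((20,35),(45,85)):
  m=cv2.inRange(hsv,(lo,90,80),(hi,255,255)); m[:260]=0;m[:,:330]=0;m[330:]=0;m[:,430:]=0
  y,x=np.nonzero(m);print(len(x),f(x.mean(),y.mean(),16) if len(x) else '')
print(hsv[222,352],hsv[222,300],hsv[240,400])
r=hsv[195:260,315:390];m=(r[...,1]<0.6*np.median(r[...,1])).astype(np.uint8)
n,l,st,ce=cv2.connectedComponentsWithStats(m);k=1+np.argmax(st[1:,4]);print(st[k])
cn=max(cv2.findContours((l==k).astype(np.uint8),0,2)[0],key=len);(e,rad)=cv2.minEnclosingCircle(cn);el=cv2.fitEllipse(cn);print(e,rad,el)
print('car',f(el[0][0]+315,el[0][1]+195,11), f(ce[k][0]+315,ce[k][1]+195,11))
a=cv2.resize(c[190:320,190:420],None,fx=2.6,fy=2.6,interpolation=2);b=cv2.resize(s['color'][200:310,215:435],None,fx=2.4,fy=2.4,interpolation=2)
o=np.zeros((a.shape[0]+b.shape[0],max(a.shape[1],b.shape[1]),3),np.uint8);o[:a.shape[0],:a.shape[1]]=a;o[a.shape[0]:,:b.shape[1]]=b
cv2.imwrite('pics/c10.png',o[...,::-1]);print(o.shape)
"
```

```text
56 [424.3  77.2]
0 
[ 23   5 197] [ 25  19 227] [ 22  25 225]
[ 19  14  36  36 983]
(36.0445556640625, 31.014850616455078) 18.06494903564453 ((35.8139762878418, 31.14299964904785), (34.71144485473633, 35.12454605102539), 77.68659973144531)
car [544.5 111.8] [544.6 111.7]
(602, 598, 3)
```

```bash
python3 -c "
from h import *
go(544.3,111.5,100,7)"
```

```text
t 23.9 pos [426.  306.5 135.8] shift [ 0.8336 -0.3702  0.144 ] turn [ 0.0008 -0.0006  0.0018] q [ 1.01 -0.14 -0.29 -0.   -1.43 -0.88] gap 1.0 F [ 0.1 -0.2  0.1]
```

View pics/c10.png

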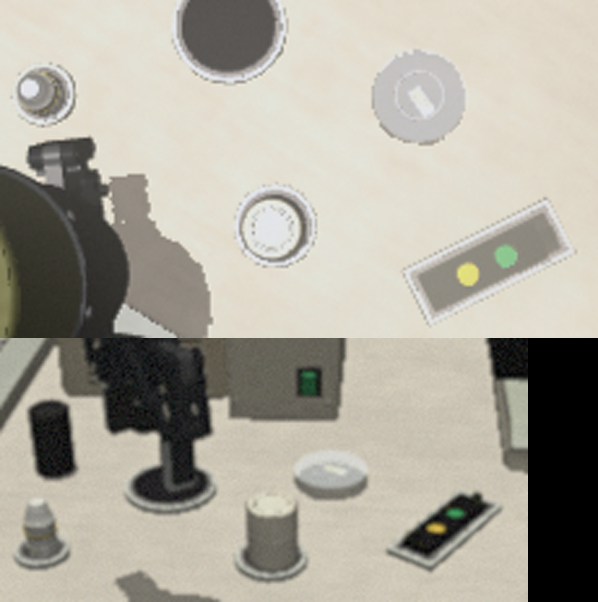

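Emit:
play_rows(motion=[[[0.15, -0.07, 0, 0, 0, 0], [0.33, -0.15, 0, 0, 0, 0], [0.5, -0.22, 0, 0, 0, 0], [0.67, -0.3, 0.02, 0, 0, 0], [0.8, -0.355, 0.06, 0, 0, 0]]], fingers=0.9)

```text
time: 24.35
eef_pos: [541.0, 112.7, 123.0]
orientation: [0.749, -0.662, 0.0, -0.0]
wrist_force: [0.5, 0.6, 0.2]
finger_gap: 0.9
finger_force: 0.0
```

Emit:
play_rows(motion=[[[0.03, -0.015, 0.06, 0, 0, 0], [0.0336, -0.015, 0.14, 0, 0, 0], [0.0336, -0.015, 0.2, 0, 0, 0], [0.0336, -0.015, 0.22, 0, 0, 0], [0.0336, -0.015, 0.22, 0, 0, 0]]])

```text
time: 24.85
eef_pos: [544.2, 107.6, 66.9]
orientation: [0.75, -0.661, -0.0, 0.001]
wrist_force: [0.2, 0.2, 0.3]
finger_gap: 0.9
finger_force: 0.0
```

```bash
python3 -c "
from h import *
snap('side');go(544.3,111.5,22,7)"
```

```text
t 24.9 pos [544.8 107.8  68. ] shift [-1.48e-02  1.00e-04  1.84e-01] turn [-0.     -0.0001  0.001 ] q [ 0.56 -0.03 -0.31  0.   -1.29 -0.43] gap 0.896 F [ 0.2 -0.5  0.5]
```

Emit:
play_rows(motion=[[[-0.012, 0, 0.05, 0, 0, 0], [-0.015, 0, 0.1, 0, 0, 0], [-0.015, 0, 0.15, 0, 0, 0], [-0.015, 0, 0.184, 0, 0, 0], [-0.015, 0, 0.184, 0, 0, 0]]])

```text
time: 25.4
eef_pos: [543.3, 110.7, 19.6]
orientation: [0.75, -0.662, -0.001, 0.002]
wrist_force: [-0.5, 1.1, -1.2]
finger_gap: 0.899
finger_force: 0.0
```

```bash
python3 -c "
from h import *
snap('side');snap('side');s=snap('side');go(544.3,111.5,16,7)
print([proj(s,(544.3+k*60*np.cos(.122),111.5+k*60*np.sin(.122),0)) for k in(-1,1)])
# visible near finger: dark pixels column scan, lowest dark row around near side
g=s['color'].max(2); 
for u in range(348,392,4): 
  v=np.nonzero(g[150:285,u]<70)[0]; print(u,v.max()+150 if len(v) else None,end='; ')"
```

```text
t 25.6 pos [544.7 111.2  22.2] shift [-0.0015  0.0015  0.0246] turn [-0.0002 -0.      0.0007] q [ 0.56  0.01 -0.36  0.   -1.2  -0.44] gap 0.9 F [-0.6 -0.2 -0.6]
[array([368.95177628, 271.734163  ]), array([337.69603464, 246.78627963])]
348 224; 352 227; 356 234; 360 241; 364 260; 368 259; 372 245; 376 243; 380 None; 384 284; 388 284;
```

```bash
python3 -c "
from h import *
s=snap('side')
for k in(36,42,48):
  for z in(0,6,12,18): print(k,z,proj(s,(544.7-k*np.cos(.122),111.2-k*np.sin(.122),z)).round(1),end=' ')
  print()"
```

```text
36 0 [362.3 266.3] 36 6 [362.3 263.8] 36 12 [362.4 261.3] 36 18 [362.4 258.7] 
42 0 [364.  267.6] 42 6 [364.  265.1] 42 12 [364.  262.6] 42 18 [364.1 260. ] 
48 0 [365.6 268.9] 48 6 [365.7 266.4] 48 12 [365.7 263.9] 48 18 [365.8 261.3]
```

Emit:
play_rows(motion=[[[-0.001, 0.001, 0.015, 0, 0, 0], [-0.001, 0.001, 0.03, 0, 0, 0], [-0.001, 0.001, 0.042, 0, 0, 0], [-0.001, 0.001, 0.042, 0, 0, 0], [-0.001, 0.001, 0.042, 0, 0, 0]]])

```text
time: 26.1
eef_pos: [544.1, 111.4, 11.1]
orientation: [0.75, -0.662, -0.0, 0.0]
wrist_force: [0.2, 0.7, -0.7]
finger_gap: 0.901
finger_force: 0.0
```

```bash
python3 -c "
from h import *
snap('side');snap('side');s=snap('side');go(544.3,111.5,11,7)"
```

```text
t 26.2 pos [544.2 111.4  11.4] shift [-0.0003 -0.0004  0.0017] turn [-0.0001  0.      0.0007] q [ 0.56  0.02 -0.37 -0.   -1.18 -0.44] gap 0.898 F [-0.4 -0.1 -0.2]
```

Emit:
play_rows(motion=[[[0, 0, 0, 0, 0, 0], [0, 0, 0, 0, 0, 0], [0, 0, 0, 0, 0, 0], [0, 0, 0, 0, 0, 0], [0, 0, 0, 0, 0, 0]]], fingers=0.55, grip_force=40)

```text
time: 26.75
eef_pos: [544.5, 111.5, 12.3]
orientation: [0.75, -0.662, 0.0, -0.0]
wrist_force: [-2.9, -0.3, 4.9]
finger_gap: 0.71
finger_force: 43.1
```

```bash
python3 -c "
from h import *
snap('side');go(544.3,111.5,60,7)"
```

```text
t 26.8 pos [544.5 111.5  12.3] shift [-0.0003  0.0005 -0.1909] turn [-0.0003  0.      0.0008] q [ 0.56  0.02 -0.37  0.   -1.18 -0.44] gap 0.709 F [-2.7 -0.2  5.5]
```

Emit:
play_rows(motion=[[[0, 0, -0.02, 0, 0, 0], [0, 0, -0.08, 0, 0, 0], [0, 0, -0.16, 0, 0, 0], [0, 0, -0.22, 0, 0, 0], [0, 0, -0.22, 0, 0, 0]]])

```text
time: 27.3
eef_pos: [545.7, 112.0, 69.7]
orientation: [0.75, -0.662, 0.001, -0.002]
wrist_force: [0.5, 0.7, -0.7]
finger_gap: 0.708
finger_force: 43.4
```

```bash
python3 -c "
from h import *
snap('side');go(590.2,243.2,65,7)"
```

```text
t 27.4 pos [544.8 111.8  67.8] shift [-0.4989 -0.2452  0.0123] turn [-0.0008  0.0004  0.0007] q [ 0.56 -0.03 -0.31 -0.   -1.29 -0.44] gap 0.705 F [-0.8 -0.4 -1.2]
```

Emit:
play_rows(motion=[[[-0.07, -0.035, 0, 0, 0, 0], [-0.2, -0.1, 0, 0, 0, 0], [-0.34, -0.17, 0, 0, 0, 0], [-0.45, -0.22, 0, 0, 0, 0], [-0.499, -0.245, 0, 0, 0, 0]]])

```text
time: 27.85
eef_pos: [589.2, 245.4, 64.3]
orientation: [0.75, -0.661, -0.0, 0.001]
wrist_force: [-0.6, 0.3, -1.5]
finger_gap: 0.71
finger_force: 43.4
```

Emit:
play_rows(motion=[[[0, 0, 0.04, 0, 0, 0], [0, 0, 0.1, 0, 0, 0], [0, 0, 0.14, 0, 0, 0], [0, 0, 0.14, 0, 0, 0], [0, 0, 0.14, 0, 0, 0]]])

```text
time: 28.35
eef_pos: [589.3, 241.9, 31.0]
orientation: [0.749, -0.662, 0.0, 0.0]
wrist_force: [0.1, 1.3, -0.1]
finger_gap: 0.707
finger_force: 43.4
```

```bash
python3 -c "
from h import *
snap('side');snap('side');go(590.2,243.2,18,7)"
```

```text
t 28.4 pos [589.8 242.5  32.1] shift [-0.0025 -0.0017  0.0565] turn [-0.0004  0.0001  0.0006] q [ 0.7   0.21 -0.12  0.   -1.24 -0.58] gap 0.707 F [ 0.5  1.  -0.8]
```

Emit:
play_rows(motion=[[[-0.002, -0.002, 0.02, 0, 0, 0], [-0.002, -0.002, 0.04, 0, 0, 0], [-0.002, -0.002, 0.05, 0, 0, 0], [-0.002, -0.002, 0.05, 0, 0, 0], [-0.002, -0.002, 0.05, 0, 0, 0]]])

```text
time: 28.95
eef_pos: [589.8, 243.3, 18.6]
orientation: [0.75, -0.662, -0.0, 0.0]
wrist_force: [0.1, -0.2, -0.3]
finger_gap: 0.706
finger_force: 43.4
```

Emit:
play_rows(motion=[[[0, 0, 0.003, 0, 0, 0], [0, 0, 0.006, 0, 0, 0], [0, 0, 0.006, 0, 0, 0], [0, 0, 0.006, 0, 0, 0]]])

```text
time: 29.35
eef_pos: [589.9, 243.4, 18.3]
orientation: [0.75, -0.662, 0.0, -0.0]
wrist_force: [-3.6, -0.7, 4.5]
finger_gap: 0.71
finger_force: 44.0
```

```bash
python3 -c "
from h import *
snap('side');go(590.2,243.2,18,7)"
```

```text
t 29.4 pos [589.9 243.4  18.3] shift [ 0.0008 -0.001   0.0013] turn [-0.0001 -0.      0.0008] q [ 0.7   0.23 -0.13  0.   -1.21 -0.58] gap 0.704 F [-3.4 -1.4  5.3]
```

Emit:
play_rows(motion=[[[0, 0, 0, 0, 0, 0], [0, 0, 0, 0, 0, 0], [0, 0, 0, 0, 0, 0], [0, 0, 0, 0, 0, 0]]], fingers=0.95)

```text
time: 29.8
eef_pos: [589.8, 243.3, 17.0]
orientation: [0.75, -0.662, -0.0, 0.0]
wrist_force: [-0.1, 0.3, -0.0]
finger_gap: 0.951
finger_force: 0.0
```

Emit:
play_rows(motion=[[[0, 0, -0.05, 0, 0, 0], [0, 0, -0.18, 0, 0, 0], [0, 0, -0.36, 0, 0, 0], [0, 0, -0.55, 0, 0, 0], [0, 0, -0.6, 0, 0, 0]]])

```text
time: 30.3
eef_pos: [592.2, 243.9, 175.9]
orientation: [0.75, -0.662, 0.002, -0.005]
wrist_force: [0.7, 0.6, 0.8]
finger_gap: 0.95
finger_force: 0.0
```

Emit:
play_rows(motion=[[[0, 0.15, 0, 0, 0, 0], [0, 0.33, 0, 0, 0, 0], [0, 0.52, 0, 0, 0, 0], [0, 0.68, 0, 0, 0, 0], [0, 0.72, 0, 0, 0, 0]]])

```text
time: 30.8
eef_pos: [409.1, 220.7, 168.9]
orientation: [0.75, -0.661, -0.0, -0.002]
wrist_force: [0.4, 0.1, 0.3]
finger_gap: 0.952
finger_force: 0.0
```

```bash
python3 -c "
from h import *
np.set_printoptions(precision=1,suppress=True)
snap('side');s=snap('side');t=snap('top');go(590,243,18,7)
c=s['color'][205:290,255:320];m=cv2.inRange(cv2.cvtColor(c,cv2.COLOR_RGB2GRAY),0,255)
g=cv2.cvtColor(t['color'],cv2.COLOR_RGB2GRAY)
print('top');print(g[170:236:3,245:312:3])
g=cv2.cvtColor(s['color'],cv2.COLOR_RGB2GRAY);print('side');print(g[244:280:2,262:312:2])
print(proj(t,(590,243,20)),proj(s,(590,243,20)))"
```

```text
t 30.9 pos [411.4 221.4 168.6] shift [ 0.  -0.7  0.6] turn [-0.  0.  0.] q [ 0.9 -0.3 -0.4  0.  -1.5 -0.8] gap 0.954 F [0.8 0.3 0.6]
top
[[209 210 209 210 209 206 208 209 210 210 210 211 211 211 211 208 209 209
  210 209 208 208 208]
 [211 209 208 208 209 209 210 210 210 209 210 211 210 210 209 209 207 207
  208 208 207 208 209]
 [209 209 209 208 211 213 208 210 208 210 210 213 212 212 210 210 210 209
  207 207 205 208 209]
 [208 209 208 208 208 211 210 208 155 215 208 209 207 217 181 209 207 209
  208 208 208 209 210]
 [210 206 208 208 207 208 202 208 151 137 131 131 118 146 170 210 206 210
  207 208 209 209 209]
 [211 208 207 208 209 206 200 165 149 140 139 138 140 139 128 153 205 211
  210 208 209 210 208]
 [209 208 210 211 210 214 166 139 139 139 138 139 138 138 138 143 153 218
  212 213 213 210 210]
 [209 209 211 210 203 158 147 139 140 149 157 157 157 137 139 141 120 160
  210 212 211 211 211]
 [210 209 208 209 208 173 138 139 161 140 139 138 140 172 140 141 136 154
  169 211 212 209 211]
 [211 211 210 208 210 154 139 138 140 140 191 146 140 142 140 138 140 118
  212 212 212 21
[... 2395 characters left out ...]
63  61  81
  138 164 121 175 200 197 195]
 [193 195 190 156 124 165 161 130 101  77  74  77  79  79  89 112 144 147
  132 105 175 198 193 196 196]
 [194 196 198 197 172 120 117 141 161 152 164 161 153 157 150 138 117  97
  136 195 200 200 191 196 198]
 [191 195 192 195 194 189 162 142 123 103 107 107 106 104 129 144 174 188
  196 194 199 199 199 200 202]
 [193 193 193 189 193 190 194 198 195 190 183 184 182 190 192 194 195 194
  198 193 194 196 195 195 198]
 [195 192 193 191 191 193 193 194 191 191 190 188 187 190 189 190 193 195
  193 194 198 194 194 195 197]
 [194 192 193 192 192 191 192 191 195 192 192 193 192 196 189 192 194 193
  191 195 196 198 196 196 194]]
[276.8 198.5] [285.6 254.2]
```

```bash
python3 -c "
from rig import ctrl
print(ctrl.job_done())"
```

```text
the job is handed in; nothing more can be done
None
```

The objective, white canister, filter slider and wafer carrier each lie released on their own rest, about 2 mm or less off centre by my camera measurements (the objective judged by eye). The black canister and ring were not touched, and the job was handed in at about 31 s; the hand-in returned no verdict.

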